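# Nip a shaft between bench centres by feel and lock the tailstock

## Robot

A 7-joint arm with a two-finger parallel gripper is mounted at the origin on the work surface. World frame = base frame: x ahead of the robot, y to its left, z up, the work surface at z = 0. Lengths are in m, angles in rad, forces in N, time in s.
With the tool pointing down it reaches from about 0.35 to 0.775 m from the base axis. Payload 3.1 kg.
Tool frame: the origin (TCP) lies at the very end of the fingers, on their centre line; the grasp point (between the pads) lies 19 mm behind it (bot.grip_depth is the z of the grasp point in the tool frame, in m); z points along the fingers, y is the line along which they close (so a half turn about z gives the same grasp; the last joint's range is limited). The gripper opens to 85 mm and grips with 20 to 120 N. Pads are 22 mm wide; open, the fingers measure 114 mm over their backs; the gripper's body (76 mm by 85 mm) begins 54 mm behind the grasp point. The pads swing forward as they close: fully open they stand 13 mm farther back than shut.
Start: joints at [1.247, 0.311, 0.014, 1.512, -0.004, 1.319, -0.027], TCP at [0.153, -0.528, 0.231] pointing down, gripper open.
Joint ranges: [-2.7, 2.7], [-0.3, 1.91], [-1.27, 1.3], [0.12, 2.57], [-1.44, 4.58], [0.2, 2.03], [-3.05, 3.05]. Speed limits (rad/s): [2.79, 2.79, 3.14, 3.14, 3.14, 3.14, 3.14].

## Interface

Orientations are given as [roll, pitch, yaw] about the fixed x, y, z axes, in that order (R = Rz(yaw) Ry(pitch) Rx(roll)).
In Python, from rig import observe, optics, bot gives the robot as it stands.
- The arm moves only by the tool carry_out, never from a script. Its argument "plan" is one flat list of numbers, 7 for each row, row after row: the turn, a rotation vector about the tool's x, y, z in units of 8 degrees (1.0 is 8 degrees), then the shift along the tool's x, y, z in units of 50 mm (1.0 is 50 mm), then the finger opening in mm, from 0 to 85.4. In form: [ax, ay, az, tx, ty, tz, grip, ax, ay, az, tx, ty, tz, grip, ...]. A call has 1 to 12 rows; each row is the pose to reach, as a shift and turn from the pose commanded when the call began, along the tool's axes at that moment; what a row does not reach only later rows make up. A row lasts 1/10 s, in which the tool goes at most 50 mm and 8.59 degrees, less where a joint would pass 70% of its speed; a pose out of reach is approached as far as the arm can. A call with a gripper value outside its range is refused whole. The fingers move at their own pace and stop on an object; the grip force is fixed at half the most. Time passes only in rows, so rows that repeat a pose let the fingers close. It gives the time, the measured TCP pose, the force, the opening and the grip force at its end, in the units of the state.
- observe(): the state, without advancing time (a new reading comes with each control period).
- optics.camera(name): name is "scene" or "top" or "wrist"; returns a dict with "frame" (400x640x3 uint8, red, green, blue), "intrinsics" (3x3 intrinsics, pixels), "cam_to_world" (4x4, takes a point from camera to world coordinates). Camera axes: x right, y down, z forward; pixel columns grow to the right and rows downward; lengths in m; the calibration is good to about 2 mm. A picture is of the moment at which its call begins. There is no depth.
- bot.sign_off(): hands the job in; it is judged then, once.
The state is a dict: "clock": time; "joints": joint angles; "qvel": joint speeds; "tau": joint torques, N m; "tool_pos": TCP position; "orientation": TCP orientation; "wrist_force": force on the tool from outside, world axes, zero at the start; "torque": the same for the moment, N m; "opening": finger opening in m; "finger_force": force on a finger pad.
Only numpy, scipy, OpenCV 4.12 (cv2) and the standard library are available. Lean on these libraries where they do the work, as an engineer would, in place of code of your own. Each camera call takes 0.05 s, during which the arm holds its last target. There are 200 camera calls.

## Task

Lay the steel shaft from the vee blocks on the rails of the red bench centres (do not drop it), then push the tailstock up behind it gently until you feel the shaft meet the sprung seat hidden in the hood, and press on about half-way into the seat's 12 mm spring, never solid. Then swing the tailstock's lever over to its locked end and leave everything, with the other things on the bench not disturbed.

Things in the scene. Friction and masses are not known exactly. Their poses are not given: they have to be found in the camera images.
- shaft: plain round steel shaft, diameter 30 mm, 140 mm long, with a thin brass band round its middle; both ends alike and flat; 0.2 to 0.33 kg. Origin: its centre; x axis: along the shaft (it rolls, so only this axis matters). It starts lying on the vee-block stand with its axis 45 mm above the bench.
- rest: fixed stand with a pair of aluminium vee blocks on a dark base 130 x 50 mm; the blocks, 20 mm long and 45 mm high at most, stand at x = -52 and +52 mm, leaving 84 mm free between them. Origin: centre of its underside; x axis: along the shaft as it lies. It stands to the left or the right of the robot.
- fixture: fixed bench centres: grey bed 90 mm wide, 22 mm high, from x = -255 to +175 mm in its own frame. Origin: on the bench, below the shaft's line; x axis: along the line from the tailstock to the hood; y to the left of that (the robot's side); z up. The shaft's axis, when laid, is over y = 0 and 60 mm above the bench.
- lay_point (a point): where the laid shaft's centre goes, within about 12 mm along the line: 60 mm above the bench over two parallel steel rails (8 mm thick, 19 mm between centres, narrower than the shaft) that run from x = -70 to +122 mm of the fixture. The 140 mm shaft then lies between the drawn-back quill and the hood's mouth.
- hood_mouth (a point): centre of the mouth (52 mm wide, roof underside 98 mm above the bench) of the red hood, 76 mm wide, 108 mm high, covering x = 60 to 175 mm of the fixture. Inside hides the sprung seat, its face 25 to 55 mm in from the mouth, different each time: only pushing the shaft on to it tells where. Before that the force rises once by the shaft's own drag, 1 to 4 N, when the quill picks it up.
- seat (a joint): the hidden sprung seat: 0 = untouched, grows in m as the shaft presses it in along the fixture's +x; solid at 0.012. The spring needs 4.5 N to begin to move and 0.3 N more for each mm (8.1 N when solid). It pushes back on the shaft; the stiff tailstock slide holds against it.
- tailstock (a joint): slide of the red tailstock along the fixture's +x (m), 0 = fully back, limit 0.14; starts at 0 to 0.02. It moves against a steady friction of 10 N and stays where it is left.
- quill_face (a point): centre of the flat front end of the tailstock's steel quill (18 mm thick, 55 mm long), which presses on the shaft's end; at x = -135 mm + slide, z = 60 mm in the fixture.
- push_pad (a point): centre of the black rubber pad on the tailstock's back face, 99 mm behind the quill face and 75 mm above the bench; pad 40 mm wide and 45 mm high, on a red block 50 mm wide, 40 mm long whose top is 95 mm above the bench. The tailstock is pushed here, towards +x of the fixture.
- lever (a joint): lock lever on top of the tailstock (rad): at 0 it points to the fixture's +y (towards the robot; free); it swings clockwise seen from above, to 1.5 where it points to the fixture's +x (locked). Starts at 0 to 0.3, stays where it is left; turning takes about 1 N at the knob.
- lever_pivot (a point): point on the lever's vertical hinge axis, on top of the tailstock, 96 mm above the bench.
- lever_knob (a point): top centre of the black upright knob at the lever's end: 16 mm thick, 60 mm from the pivot; its top is 131 mm above the bench, the lever's flat arm below it lies at 99 to 107 mm.
- pin_tray: steel tray 100 x 120 x 40 mm full of small brass pins (origin: centre of its underside). It may stand where the vee-block stand does in another start (left and right swap). Bystander.
- wrench: steel wrench about 150 mm long lying on the bench (origin: under its middle). Bystander.
- yellow_box: yellow box 45 x 90 x 30 mm (origin: centre of underside). Bystander.
- blue_bin: open blue bin 90 x 120 x 60 mm (origin: centre of underside). Bystander.
- oil_bottle: oil bottle, diameter 50 mm, 130 mm high, standing between robot and fixture (origin: centre of underside). Bystander.
- brass_weight: brass knob-shaped weight, diameter 40 mm, 52 mm high, just beyond the fixture (origin: centre of underside). Bystander.
- mallet: mallet with a wooden handle, 240 mm long, lying (origin: under its middle). Bystander.
Things that resemble listed ones, but are neither listed nor needed, are in the scene too. Of the things shaped like the shaft, the steel one is meant.

How it is judged:
On the way, in this order (a step that is already met when the one before it is completed fails the run):
1. the shaft lies on the fixture's rails, let go, in line with the tailstock (y of shaft in the frame of fixture between -0.006 and 0.006 m and z of shaft in the frame of fixture between 0.056 and 0.064 m and angle between the x axis of shaft and the x axis of fixture, either way round below 0.06 rad and contact force between the fingers and shaft below 0.1 N and linear speed of shaft below 0.05 m/s), for 0.2 s.
2. the shaft is pressed 3 to 9.5 mm into the sprung seat (y of shaft in the frame of fixture between -0.006 and 0.006 m and z of shaft in the frame of fixture between 0.056 and 0.064 m and angle between the x axis of shaft and the x axis of fixture, either way round below 0.06 rad and value of joint seat between 0.003 and 0.0095 m), for 0.3 s.
3. the lock lever is swung over past 1.25 rad (value of joint lever above 1.25 rad), for 0.2 s.
At the end, for the whole second after the job is handed in: The shaft lies at rest on the rails (axis within 6 mm sideways, 4 mm in height and 0.06 rad of the line), nipped so that the sprung seat stays pressed in by 3 to 9.5 mm, and the lock lever stands past 1.25 rad (all of step 2 and value of joint lever above 1.25 rad and linear speed of shaft below 0.01 m/s and velocity of joint tailstock between -0.005 and 0.005 m/s); the robot touches nothing.
It fails at once if the sprung seat is driven solid (past 11.5 mm) (value of joint seat above 0.0115 m).
It fails at once if the tailstock is pushed roughly (over 35 N) (contact force between the fingers and tailstock above 35 N).
It fails at once if the shaft is dropped (falls free by more than about 2 cm) (contact force between the fingers and shaft below 0.05 N and linear speed of shaft above 0.6 m/s).
It fails at once if a bystander is moved by more than 30 mm (distance of any of pin_tray, wrench, yellow_box, blue_bin, oil_bottle, brass_weight, mallet from where it was at the start of the episode above 0.03 m).
It also fails if it takes over 72 s, if anything falls off the work surface, if the arm or the gripper's body presses on something with over 40 N, if the wrist force passes 120 N, or if a joint passes its speed limit or range.

## Working session

There is one attempt and no reset: what is moved stays moved. The work goes in short steps, Python scripts to look and compute and a tool call to move; the robot and the scene stay as the last step left them, time stands still between calls to the robot, and variables do not carry over. Pictures are saved under pics/ and viewed, at most 10 in all, crops included, and the job is handed in when it is done.

Besides the shell and the picture viewer there is one more tool, called after "Emit:" as name(argument=value, ...), one argument or row to a line, values as JSON. carry_out: Moves the arm, as the interface text tells. Its arguments: {"type":"object","properties":{"plan":{"type":"array","items":{"type":"number"}}},"required":["plan"]}

```bash
mkdir -p pics; ls
cat > h.py <<'E'
import numpy as np, cv2
from rig import observe, optics, bot
def shot(n,f=None):
    c=optics.camera(n)
    if f: cv2.imwrite(f,cv2.cvtColor(c["frame"],cv2.COLOR_RGB2BGR))
    return c
def ray(c,u,v):
    K=np.array(c["intrinsics"]);T=np.array(c["cam_to_world"])
    d=T[:3,:3]@np.linalg.inv(K)@[u,v,1]
    return T[:3,3],d/np.linalg.norm(d)
def onz(c,u,v,z):
    o,d=ray(c,u,v); return o+d*(z-o[2])/d[2]
def tri(rs):
    A=sum(np.eye(3)-np.outer(d,d) for o,d in rs); b=sum((np.eye(3)-np.outer(d,d))@o for o,d in rs)
    return np.linalg.solve(A,b)
def proj(c,p):
    T=np.linalg.inv(c["cam_to_world"]);q=np.array(c["intrinsics"])@(T[:3,:3]@p+T[:3,3]);return q[:2]/q[2]
E
python3 - <<'E'
from h import *
import pickle
d={}
for n in("top","scene","wrist"):
    d[n]=shot(n,f"pics/{n}0.png")
    print(n,np.round(d[n]["cam_to_world"],3).tolist(),np.round(d[n]["intrinsics"],1).tolist())
pickle.dump(d,open("c0.pkl","wb"))
print(observe())
E
```

```text
pics
top [[0.009, -0.995, 0.101, 0.41], [-1.0, -0.007, 0.019, -0.082], [-0.018, -0.101, -0.995, 1.183], [0.0, 0.0, 0.0, 1.0]] [[393.3, 0.0, 322.1], [0.0, 393.3, 197.0], [0.0, 0.0, 1.0]]
scene [[0.871, 0.305, -0.386, 0.917], [0.492, -0.541, 0.682, -0.739], [-0.001, -0.784, -0.621, 0.717], [0.0, 0.0, 0.0, 1.0]] [[382.7, 0.0, 322.5], [0.0, 382.7, 199.0], [0.0, 0.0, 1.0]]
wrist [[0.278, -0.908, -0.314, 0.233], [-0.961, -0.263, -0.088, -0.504], [-0.002, 0.326, -0.945, 0.374], [0.0, 0.0, 0.0, 1.0]] [[348.3, 0.0, 316.5], [0.0, 348.3, 201.2], [0.0, 0.0, 1.0]]
{'clock': 0.15, 'joints': array([ 1.24730532,  0.31160978,  0.01395806,  1.51263588, -0.00441164,
        1.31922151, -0.02719065]), 'qvel': array([ 5.49001149e-04, -3.11501153e-03,  3.28786312e-04, -3.98708391e-03,
       -1.37954211e-05, -5.24984275e-04, -7.50394549e-05]), 'tau': array([ 4.83780696e-04, -3.80269647e+01,  1.46202352e-01, -2.30847198e+01,
        1.22424524e-02,  9.72492329e-03,  5.67437314e-05]), 'tool_pos': array([ 0.15283071, -0.52777892,  0.23045466]), 'orientation': array([-3.13974986e+00,  5.86831966e-05,  2.81908395e-01]), 'wrist_force': array([-0.64165461, -1.20461823, -0.74773862]), 'torque': array([-0.04340281, -0.03374747,  0.00641431]), 'finger_force': 0.0, 'opening': 0.08533484582687859}
```

View pics/top0.png

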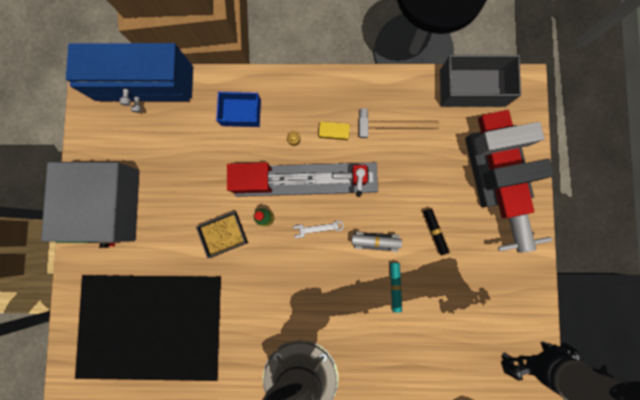

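View pics/scene0.png

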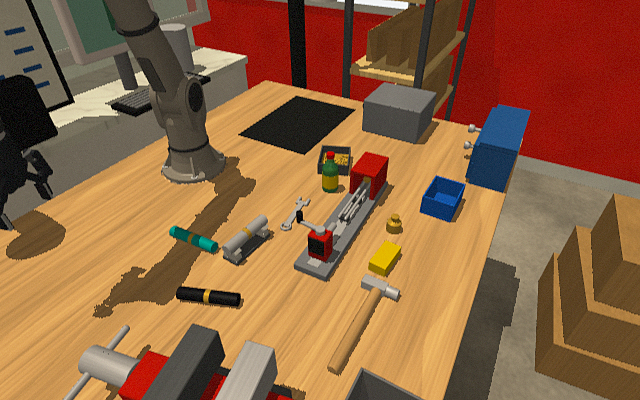

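The top view shows the steel shaft on its vee blocks at (376,240), and the fixture from the hood at (248,177) to the tailstock at (360,178). The teal (396,287) and black (435,230) bars are decoys. The bottle is at (263,215) and the wrench at (318,229). The scene view has the shaft at (245,230) and the lever knob at (299,215). I'll crop in closer for edges.

Run:
```python
from h import *
import pickle
d=pickle.load(open("c0.pkl","rb"))
t=cv2.cvtColor(d["top"]["frame"],cv2.COLOR_RGB2BGR)[150:260,220:420]
s=cv2.cvtColor(d["scene"]["frame"],cv2.COLOR_RGB2BGR)[145:285,210:400]
cv2.imwrite("pics/tc.png",cv2.resize(t,None,fx=4,fy=4,interpolation=cv2.INTER_CUBIC))
cv2.imwrite("pics/sc.png",cv2.resize(s,None,fx=4,fy=4,interpolation=cv2.INTER_CUBIC))
```

```text
(no output)
```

View pics/tc.png

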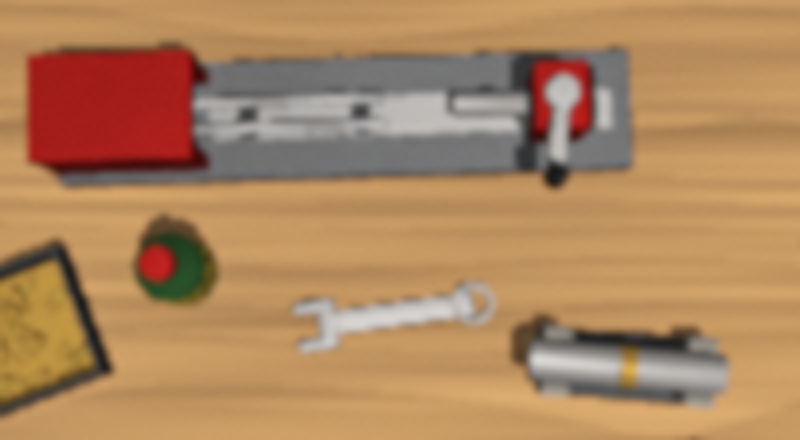

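View pics/sc.png

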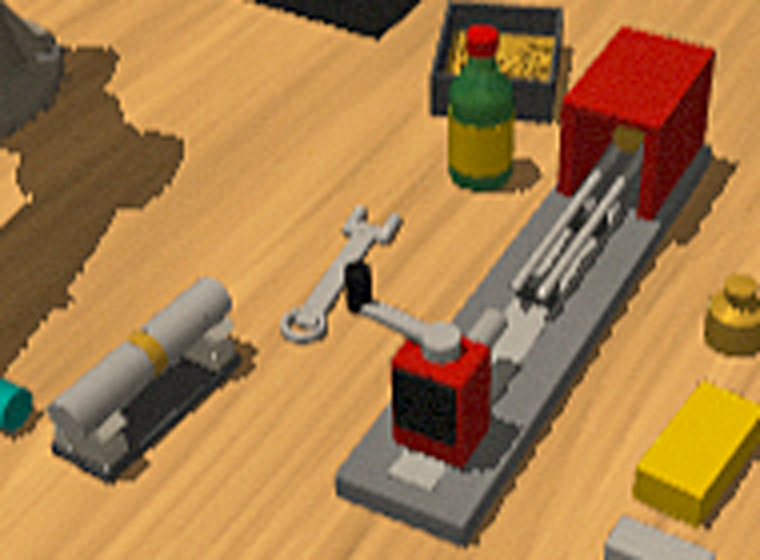

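The crops show these points.
- **Top crop:** the bed's right corners at (628,50) and (632,168), hood roof corners at (28,54), (192,50), (192,163) and (28,160), pivot disc (562,90), knob (556,177), and brass band (628,367).
- **Scene crop:** band (150,352), disc (441,340), and knob top (357,267). The hood roof corners are at (626,28), (714,48), (654,130) and (566,97).

Run:
```python
from h import *
import pickle
d=pickle.load(open("c0.pkl","rb")); T=d["top"];S=d["scene"]
tp=lambda u,v:((u+.5)/4-.5+220,(v+.5)/4-.5+150)
sp=lambda u,v:((u+.5)/4-.5+210,(v+.5)/4-.5+145)
r=lambda c,p:ray(c,*p)
pr=lambda n,p:print(n,np.round(p,4))
for n,a,b in [("band",(628,367),(150,352)),("disc",(562,90),(441,336)),("knob",(556,177),(357,268)),
  ("hoodA",(192,50),(654,130)),("hoodB",(192,163),(566,97)),("hoodC",(28,160),(626,28)),("hoodD",(28,54),(714,48)),("shaftL",(530,357),(216,300)),("shaftR",(727,372),(70,420))]:
    pr(n,tri([r(T,tp(*a)),r(S,sp(*b))]))
# bed edges on z=.022, hood corners z=.108
bed=[onz(T,*tp(*q),.022) for q in [(628,50),(632,168)]]
hood=[onz(T,*tp(*q),.108) for q in [(192,50),(192,163),(28,160),(28,54)]]
for q in bed: pr("bed",q)
for q in hood: pr("hood",q)
pr("discz",onz(T,*tp(562,90),.11)); pr("knobz",onz(T,*tp(556,177),.131))
for q in [(530,357),(727,372),(628,367)]: pr("sh",onz(T,*tp(*q),.05))
# steel mask shaft
im=cv2.cvtColor(T["frame"],cv2.COLOR_RGB2HSV)
m=((im[...,1]<60)&(im[...,2]>70)).astype(np.uint8)
n,l,st,ce=cv2.connectedComponentsWithStats(m)
for i in range(1,n):
    x,y,w,h,a=st[i]
    if a>60 and 340<ce[i][0]<410 and 220<ce[i][1]<260:
        pts=np.argwhere(l==i)[:,::-1].astype(np.float32); print(st[i],ce[i],cv2.minAreaRect(pts))
```

```text
band [ 0.3995 -0.2164  0.0456]
disc [ 0.5878 -0.1666  0.1052]
knob [ 0.5256 -0.1603  0.1267]
hoodA [0.6132 0.09   0.1044]
hoodB [0.5387 0.091  0.1056]
hoodC [0.5377 0.204  0.1031]
hoodD [0.6103 0.2046 0.1075]
shaftL [ 0.4039 -0.1484  0.0394]
shaftR [ 0.3959 -0.2875  0.0463]
bed [ 0.633  -0.2217  0.022 ]
bed [ 0.5444 -0.2242  0.022 ]
hood [0.6149 0.0908 0.108 ]
hood [0.5358 0.089  0.108 ]
hood [0.5372 0.2027 0.108 ]
hood [0.6114 0.2052 0.108 ]
discz [ 0.5879 -0.1656  0.11  ]
knobz [ 0.5253 -0.1599  0.131 ]
sh [ 0.4046 -0.1472  0.05  ]
sh [ 0.3953 -0.2875  0.05  ]
sh [ 0.3982 -0.2171  0.05  ]
[352 231  50  21 609] [375.92118227 241.76847291] ((376.45648193359375, 241.03701782226562), (49.56706619262695, 16.863576889038086), 4.635463237762451)
```

```bash
cat >> h.py <<'E'
from scipy.spatial.transform import Rotation as Ro
def move(p,yaw,roll=np.pi,pitch=0):
    s=observe(); R0=Ro.from_euler('xyz',s["orientation"]); R=Ro.from_euler('xyz',[roll,pitch,yaw])
    print("t",round(s["clock"],2),"pos",np.round(s["tool_pos"],4),"rpy",np.round(s["orientation"],3),"F",np.round(s["wrist_force"],2),"open",round(s["opening"],4))
    print("turn",np.round((R0.inv()*R).as_rotvec(degrees=True)/8,3),"shift",np.round(R0.inv().apply(np.array(p)-s["tool_pos"])/.05,3))
E
python3 -c "
from h import *
move([.3995,-.217,.17],1.51)"
```

```text
t 0.15 pos [ 0.1528 -0.5278  0.2305] rpy [-3.14   0.     0.282] F [-0.64 -1.2  -0.75] open 0.0853
turn [-1.200e-02 -8.000e-03 -8.796e+00] shift [ 6.468 -4.596  1.217]
```

Emit:
carry_out(
  plan=[0,0,-8.8,6.47,-4.6,1.2,85,0,0,-8.8,6.47,-4.6,1.2,85,0,0,-8.8,6.47,-4.6,1.2,85,0,0,-8.8,6.47,-4.6,1.2,85,0,0,-8.8,6.47,-4.6,1.2,85,0,0,-8.8,6.47,-4.6,1.2,85,0,0,-8.8,6.47,-4.6,1.2,85,0,0,-8.8,6.47,-4.6,1.2,85,0,0,-8.8,6.47,-4.6,1.2,85,0,0,-8.8,6.47,-4.6,1.2,85,0,0,-8.8,6.47,-4.6,1.2,85,0,0,-8.8,6.47,-4.6,1.2,85],
)

```text
clock: 1.35
tool_pos: [0.3987, -0.2192, 0.1713]
orientation: [-3.141, 0.001, 1.506]
wrist_force: [-0.6, -1.1, -0.5]
opening: 0.0852
finger_force: 0.0
```

Run:
```python
from h import *
import pickle
c=shot("wrist","pics/w1.png"); pickle.dump(c,open("c1.pkl","wb"))
print(np.round(c["cam_to_world"],3).tolist())
move([.3995,-.217,.1],1.51)
```

```text
[[0.998, -0.062, -0.021, 0.404], [-0.065, -0.943, -0.326, -0.135], [-0.0, 0.327, -0.945, 0.314], [0.0, 0.0, 0.0, 1.0]]
t 1.4 pos [ 0.3988 -0.2191  0.1713] rpy [-3.141e+00  1.000e-03  1.506e+00] F [ 0.23 -0.16 -0.25] open 0.085
turn [-0.002  0.004 -0.026] shift [0.044 0.012 1.427]
```

View pics/w1.png

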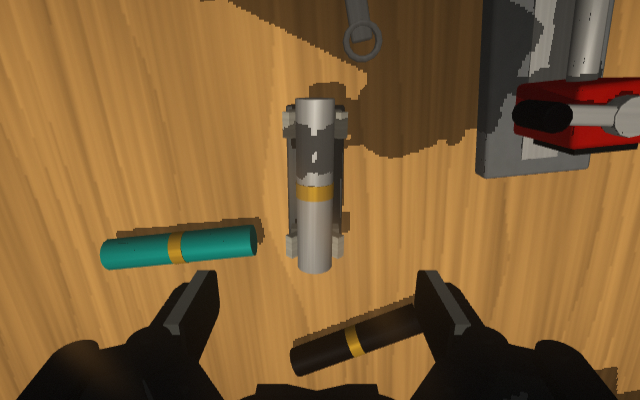

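The wrist view shows the shaft upright in the image, with its ends at (315,97) and (314.5,272) and the band at (315,193), centred between the fingers. The knob is at (535,115), and the bed corner at (483,177).

Run:
```python
from h import *
import pickle
c=pickle.load(open("c1.pkl","rb")); d=pickle.load(open("c0.pkl","rb"))
for q in[(315,97),(315,193),(314.5,272)]: print(np.round(onz(c,*q,.05),4))
a=ray(d["top"],376.6,241.4)
b=ray(d["scene"],(150.5)/4-.5+210,(352.5)/4-.5+145)
print("band",tri([ray(c,315,193),a,b]))
for q in[(483,177),(590,167)]: print("bed",np.round(onz(c,*q,.022),4))
move([.3995,-.217,.029],1.508)
```

```text
[ 0.402  -0.1458  0.05  ]
[ 0.3971 -0.219   0.05  ]
[ 0.3919 -0.2905  0.05  ]
band [ 0.39889368 -0.21769197  0.04700109]
bed [ 0.5428 -0.2229  0.022 ]
bed [ 0.6337 -0.2199  0.022 ]
t 1.4 pos [ 0.3988 -0.2191  0.1713] rpy [-3.141e+00  1.000e-03  1.506e+00] F [ 0.23 -0.16 -0.25] open 0.085
turn [-0.002  0.005 -0.011] shift [0.045 0.012 2.847]
```

Emit:
carry_out(
  plan=[0,0,0,0.03,0,0.6,85,0,0,0,0.03,0,1.2,85,0,0,0,0.03,0,1.8,85,0,0,0,0.03,0,2.3,85,0,0,0,0.03,0,2.6,85,0,0,0,0.03,0,2.84,85,0,0,0,0.03,0,2.84,85,0,0,0,0.03,0,2.84,85],
)

```text
clock: 2.2
tool_pos: [0.4001, -0.2165, 0.0297]
orientation: [3.141, 0.0, 1.51]
wrist_force: [0.8, -1.1, 0.1]
opening: 0.0851
finger_force: 0.0
```

Emit:
carry_out(
  plan=[0,0,0,0,0,0,25,0,0,0,0,0,0,25,0,0,0,0,0,0,25,0,0,0,0,0,0,25,0,0,0,0,0,0,25,0,0,0,0,0,0,25,0,0,0,0,0,0,25,0,0,0,0,0,0,25],
)

```text
clock: 3.0
tool_pos: [0.3972, -0.2159, 0.0297]
orientation: [-3.136, 0.0, 1.51]
wrist_force: [-5.7, 0.7, 8.8]
opening: 0.0277
finger_force: 58.4
```

Emit:
carry_out(
  plan=[0,0,0,0,0,-0.3,25,0,0,0,0,0,-0.8,25,0,0,0,0,0,-1.4,25,0,0,0,0,0,-2,25,0,0,0,0,0,-2.4,25,0,0,0,0,0,-2.6,25,0,0,0,0,0,-2.6,25],
)

```text
clock: 3.7
tool_pos: [0.4004, -0.2162, 0.1601]
orientation: [3.14, 0.001, 1.51]
wrist_force: [-0.5, -0.1, -2.5]
opening: 0.0282
finger_force: 59.8
```

Run:
```python
from h import *
move([.579,.002,.16],1.607)
```

```text
t 3.7 pos [ 0.4004 -0.2162  0.1601] rpy [3.14e+00 1.00e-03 1.51e+00] F [-0.52 -0.06 -2.47] open 0.0282
turn [ 0.013  0.009 -0.691] shift [4.571e+00 3.303e+00 2.000e-03]
```

Emit:
carry_out(
  plan=[0,0,-0.1,0.6,0.4,0,25,0,0,-0.2,1.2,0.85,0,25,0,0,-0.3,1.8,1.3,0,25,0,0,-0.4,2.4,1.75,0,25,0,0,-0.5,3.0,2.2,0,25,0,0,-0.6,3.6,2.6,0,25,0,0,-0.69,4.1,3.0,0,25,0,0,-0.69,4.4,3.2,0,25,0,0,-0.69,4.57,3.3,0,25,0,0,-0.69,4.57,3.3,0,25,0,0,-0.69,4.57,3.3,0,25],
)

```text
clock: 4.8
tool_pos: [0.5772, 0.0008, 0.1581]
orientation: [-3.139, 0.001, 1.606]
wrist_force: [-0.1, -0.1, -2.8]
opening: 0.0285
finger_force: 59.9
```

Run:
```python
from h import *
import pickle
c=shot("wrist","pics/w2.png"); t=shot("top"); s=shot("scene");pickle.dump((c,t,s),open("c2.pkl","wb"))
move([.579,.002,.1],1.607)
```

```text
t 4.95 pos [5.776e-01 3.000e-04 1.590e-01] rpy [-3.141e+00  1.000e-03  1.604e+00] F [ 0.07  0.07 -2.95] open 0.0284
turn [-0.007  0.01  -0.019] shift [0.035 0.03  1.181]
```

View pics/w2.png

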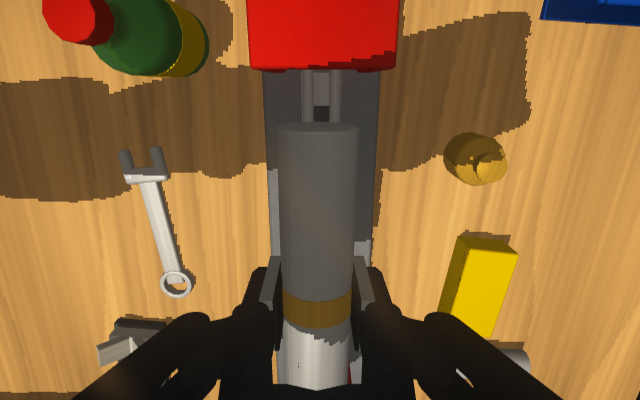

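The wrist view shows the shaft centred at column 318.5. The bed edges run (264,100)–(272,250) and (381,100)–(372,250), the rails centre on about (321.5,95), and the hood roof's front edge spans (250,68) to (397,68).

Run:
```python
from h import *
import pickle
c,t,s=pickle.load(open("c2.pkl","rb"))
im=c["frame"].astype(int)
# edges of bed by row, rails
for v in (90,110,130,150): print(v,[(u,im[v,u].tolist()) for u in (262,268,300,306,314,322,330,336,342,374,380,384)][:0])
g=cv2.cvtColor(c["frame"],cv2.COLOR_RGB2HSV)
for v in (90,100,110,140,170,200,230):
    sat=g[v,:,1].astype(int); w=np.where(sat[240:410]<60)[0]+240
    m=.5*(w.min()+w.max()); print(v,w.min(),w.max(),np.round(onz(c,m,v,.022),4))
red=(g[...,1]>150)&((g[...,0]<8)|(g[...,0]>172))
for v in (20,40,60):
    w=np.where(red[v,230:420])[0]+230; print("hood",v,w.min(),w.max(),np.round(onz(c,w.min(),v,.108),4),np.round(onz(c,w.max(),v,.108),4))
for v in (95,105): print(im[v,292:352].mean(1).astype(int).tolist())
print("rail",np.round(onz(c,321.5,95,.0435),4))
for q in((318.5,128),(317,380)): print("shaft",np.round(onz(c,*q,.178),4))
print("band",np.round(onz(c,318,312,.19),4))
```

```text
90 []
110 []
130 []
150 []
90 263 378 [0.5768 0.0788 0.022 ]
100 264 378 [0.5775 0.0714 0.022 ]
110 264 377 [0.5774 0.0639 0.022 ]
140 267 376 [0.5791 0.0407 0.022 ]
170 267 374 [0.5792 0.0161 0.022 ]
200 269 372 [ 0.5802 -0.01    0.022 ]
230 270 371 [ 0.5813 -0.0377  0.022 ]
hood 20 247 398 [0.5382 0.1127 0.108 ] [0.6133 0.1153 0.108 ]
hood 40 248 396 [0.5384 0.1037 0.108 ] [0.6133 0.1062 0.108 ]
hood 60 250 395 [0.5392 0.0943 0.108 ] [0.6138 0.0968 0.108 ]
[58, 58, 59, 59, 60, 60, 60, 61, 60, 75, 79, 74, 80, 83, 85, 88, 88, 84, 82, 79, 73, 71, 87, 86, 85, 85, 85, 87, 87, 87, 88, 87, 88, 89, 88, 88, 87, 69, 73, 78, 81, 84, 87, 88, 84, 83, 79, 75, 73, 59, 60, 61, 61, 61, 59, 60, 59, 60, 60, 60]
[59, 59, 58, 60, 59, 59, 58, 60, 60, 67, 75, 73, 79, 82, 85, 87, 88, 84, 82, 80, 76, 69, 77, 76, 74, 74, 74, 76, 76, 76, 77, 76, 76, 77, 77, 77, 76, 66, 72, 79, 81, 85, 87, 88, 85, 83, 79, 74, 67, 59, 59, 59, 59, 60, 59, 60, 60, 58, 60, 60]
rail [0.5775 0.0759 0.0435]
shaft [0.5751 0.0698 0.178 ]
shaft [ 0.5786 -0.0433  0.178 ]
band [0.5774 0.0025 0.19  ]
```

Emit:
carry_out(
  plan=[0,0,-0.05,0.012,0.046,0.4,25,0,0,-0.05,0.012,0.046,0.8,25,0,0,-0.05,0.012,0.046,1.2,25,0,0,-0.05,0.012,0.046,1.6,25,0,0,-0.05,0.012,0.046,1.9,25,0,0,-0.05,0.012,0.046,2.0,25,0,0,-0.05,0.012,0.046,2.08,25,0,0,-0.05,0.012,0.046,2.08,25,0,0,-0.05,0.012,0.046,2.08,25],
)

```text
clock: 5.85
tool_pos: [0.5814, 0.003, 0.0562]
orientation: [3.14, 0.0, 1.614]
wrist_force: [-0.2, -0.3, -2.7]
opening: 0.0284
finger_force: 60.0
```

Run:
```python
from h import *
import pickle
c=shot("wrist"); s=shot("scene"); 
o=cv2.cvtColor(np.vstack([np.hstack([cv2.resize(s["frame"][160:290,270:420],(600,520),interpolation=cv2.INTER_CUBIC)])]),cv2.COLOR_RGB2BGR)
cv2.imwrite("pics/s3.png",o)
move([.5799,.001,.0447],1.611)
```

```text
t 5.95 pos [0.5813 0.003  0.0562] rpy [3.14  0.    1.614] F [ 0.44  0.71 -2.51] open 0.0284
turn [0.013 0.001 0.021] shift [-0.039 -0.031  0.231]
```

View pics/s3.png

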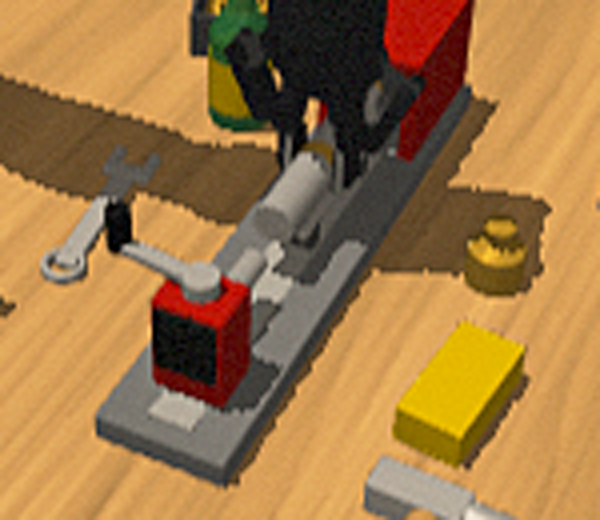

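The shaft's near end at (275,220) hangs just above the rails, with a clear gap to the quill tip at (265,255). I'll lower it gently and watch the force.

Emit:
carry_out(
  plan=[0,0,0.02,-0.03,-0.028,0.05,25,0,0,0.02,-0.03,-0.028,0.1,25,0,0,0.02,-0.03,-0.028,0.13,25,0,0,0.02,-0.03,-0.028,0.16,25,0,0,0.02,-0.03,-0.028,0.17,25,0,0,0.02,-0.03,-0.028,0.17,25],
)

```text
clock: 6.55
tool_pos: [0.5791, 0.0014, 0.0466]
orientation: [-3.141, -0.0, 1.611]
wrist_force: [-1.3, 0.1, -2.3]
opening: 0.0279
finger_force: 60.0
```

Emit:
carry_out(
  plan=[0,0,0,0,0,0.02,25,0,0,0,0,0,0.03,25,0,0,0,0,0,0.03,25],
)

```text
clock: 6.85
tool_pos: [0.5794, 0.0014, 0.0454]
orientation: [3.141, -0.0, 1.611]
wrist_force: [0.4, 0.8, -2.4]
opening: 0.0282
finger_force: 60.0
```

Emit:
carry_out(
  plan=[0,0,0,0,0,0.02,25,0,0,0,0,0,0.03,25,0,0,0,0,0,0.03,25],
)

```text
clock: 7.15
tool_pos: [0.5802, 0.0015, 0.0449]
orientation: [3.139, 0.0, 1.611]
wrist_force: [-0.6, -0.3, 3.8]
opening: 0.0283
finger_force: 60.6
```

Emit:
carry_out(
  plan=[0,0,0,0,0,0,32,0,0,0,0,0,0,36,0,0,0,0,0,0,42,0,0,0,0,0,0,55,0,0,0,0,0,0,70,0,0,0,0,0,0,80,0,0,0,0,0,0,80],
)

```text
clock: 7.85
tool_pos: [0.5792, 0.0014, 0.0438]
orientation: [-3.142, 0.0, 1.611]
wrist_force: [-0.2, -0.4, -0.4]
opening: 0.0799
finger_force: 0.0
```

Emit:
carry_out(
  plan=[0,0,0,0,0,-0.3,80,0,0,0,0,0,-0.8,80,0,0,0,0,0,-1.4,80,0,0,0,0,0,-2.2,80,0,0,0,0,0,-2.7,80,0,0,0,0,0,-2.9,80,0,0,0,0,0,-2.9,80],
)

```text
clock: 8.55
tool_pos: [0.5803, 0.0016, 0.1909]
orientation: [3.137, 0.0, 1.611]
wrist_force: [0.3, -0.2, -1.0]
opening: 0.0801
finger_force: 0.0
```

Run:
```python
from h import *
import pickle
c=shot("wrist","pics/w4.png"); t=shot("top"); s=shot("scene");pickle.dump((c,t,s),open("c4.pkl","wb"))
move([.586,-.240,.19],1.607)
```

```text
t 8.7 pos [0.578  0.0011 0.187 ] rpy [-3.138  0.     1.611] F [-0.84 -0.51  0.05] open 0.0803
turn [-0.025  0.001  0.03 ] shift [-4.825 -0.035 -0.059]
```

View pics/w4.png

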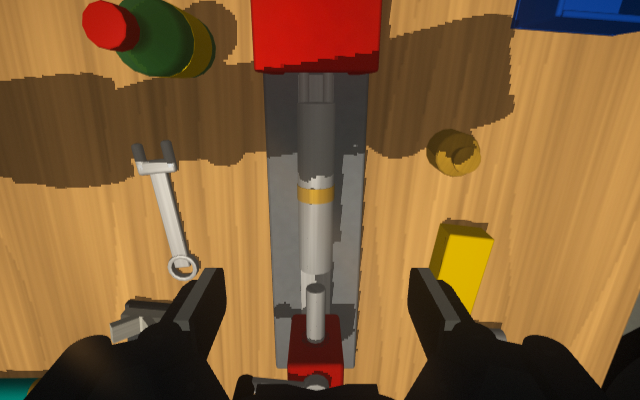

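The shaft lies in line on the rails: ends at rows 102 and 275, band at (315.5,195), quill tip at (316,287).

Run:
```python
from h import *
import pickle
c,t,s=pickle.load(open("c4.pkl","rb"))
for n,q,z in [("sh front",(316.5,102),.072),("band",(315.5,194.5),.075),("sh back",(316,275),.07),("quill",(316,285),.066),("hood edge",(316,71),.108)]: print(n,np.round(onz(c,*q,z),4))
move([.586,-.245,.19],1.607)
```

```text
sh front [0.5777 0.0717 0.072 ]
band [0.5797 0.0023 0.075 ]
sh back [ 0.583  -0.0725  0.07  ]
quill [ 0.5835 -0.085   0.066 ]
hood edge [0.5764 0.0918 0.108 ]
t 8.7 pos [0.578  0.0011 0.187 ] rpy [-3.138  0.     1.611] F [-0.84 -0.51  0.05] open 0.0803
turn [-0.025  0.001  0.03 ] shift [-4.925 -0.039 -0.059]
```

Run:
```python
from h import *
move([.587,-.235,.19],1.609)
```

```text
t 8.7 pos [0.578  0.0011 0.187 ] rpy [-3.138  0.     1.611] F [-0.84 -0.51  0.05] open 0.0803
turn [-0.025  0.001  0.015] shift [-4.725 -0.011 -0.059]
```

Emit:
carry_out(
  plan=[0,0,0,-0.4,0,0,0,0,0,0,-1,0,0,0,0,0,0,-1.6,0,0,0,0,0,0,-2.3,0,0,0,0,0,0,-3,0,0,0,0,0,0,-3.6,0,0,0,0,0,0,-4.2,0,0,0,0,0,0,-4.6,0,0,0,0,0,0,-4.72,0,0,0,0,0,0,-4.72,0,0,0,0,0,0,-4.72,0,0,0],
)

```text
clock: 9.8
tool_pos: [0.5887, -0.2321, 0.188]
orientation: [-3.14, -0.002, 1.614]
wrist_force: [0.5, 0.7, 0.3]
opening: -0.0002
finger_force: 0.0
```

Run:
```python
from h import *
import pickle
c=shot("wrist","pics/w5.png"); pickle.dump(c,open("c5.pkl","wb"))
move([.587,-.235,.067],1.609)
```

```text
t 9.85 pos [ 0.5889 -0.2317  0.1884] rpy [-3.141e+00 -2.000e-03  1.614e+00] F [ 0.   -0.43 -0.14] open -0.0002
turn [-0.004 -0.015  0.038] shift [-0.068 -0.04   2.427]
```

View pics/w5.png

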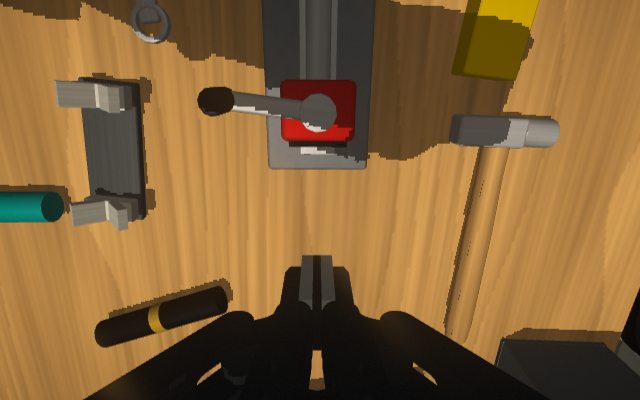

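The red block's rear top edge is at row 140 (columns 281–356), with the pivot at (319,110), the knob at (216,100), and the fingers centred at column 317. Nothing stands below them.

Run:
```python
from h import *
import pickle
c=pickle.load(open("c5.pkl","rb"))
for q,z in [((281,140),.095),((355,140),.095),((319,110),.11),((216,92),.131)]: print(np.round(onz(c,*q,z),4))
```

```text
[ 0.5623 -0.1861  0.095 ]
[ 0.6123 -0.184   0.095 ]
[ 0.5869 -0.1642  0.11  ]
[ 0.5298 -0.1555  0.131 ]
```

Emit:
carry_out(
  plan=[0,0,0.03,-0.06,-0.03,0.5,0,0,0,0.03,-0.06,-0.03,1,0,0,0,0.03,-0.06,-0.03,1.6,0,0,0,0.03,-0.06,-0.03,2.1,0,0,0,0.03,-0.06,-0.03,2.4,0,0,0,0.03,-0.06,-0.03,2.42,0,0,0,0.03,-0.06,-0.03,2.42,0],
)

```text
clock: 10.55
tool_pos: [0.588, -0.2368, 0.0685]
orientation: [3.141, -0.0, 1.608]
wrist_force: [-0.0, 0.4, 0.7]
opening: 0.0001
finger_force: 0.0
```

Emit:
carry_out(
  plan=[0,0,0,0.25,0,0,0,0,0,0,0.5,0,0,0,0,0,0,0.65,0,0,0,0,0,0,0.7,0,0,0,0,0,0,0.7,0,0,0],
)

```text
clock: 11.05
tool_pos: [0.5865, -0.2018, 0.0684]
orientation: [3.141, 0.0, 1.608]
wrist_force: [-0.4, 0.5, -0.6]
opening: -0.0002
finger_force: 0.0
```

Emit:
carry_out(
  plan=[0,0,0,0.03,0,0,0,0,0,0,0.06,0,0,0,0,0,0,0.09,0,0,0,0,0,0,0.12,0,0,0,0,0,0,0.15,0,0,0,0,0,0,0.18,0,0,0],
)

```text
clock: 11.65
tool_pos: [0.5858, -0.2011, 0.0679]
orientation: [3.14, 0.009, 1.602]
wrist_force: [1.6, -9.6, -1.8]
opening: -0.0004
finger_force: 5.1
```

Emit:
carry_out(
  plan=[0,0,0,0.04,0,0,0,0,0,0,0.08,0,0,0,0,0,0,0.12,0,0,0,0,0,0,0.16,0,0,0,0,0,0,0.2,0,0,0],
)

```text
clock: 12.15
tool_pos: [0.5855, -0.1914, 0.0679]
orientation: [3.14, 0.009, 1.601]
wrist_force: [2.1, -9.8, -1.9]
opening: 0.0005
finger_force: 5.0
```

Emit:
carry_out(
  plan=[0,0,0,0.03,0,0,0,0,0,0,0.06,0,0,0,0,0,0,0.09,0,0,0,0,0,0,0.12,0,0,0],
)

```text
clock: 12.55
tool_pos: [0.5852, -0.1854, 0.0679]
orientation: [3.14, 0.009, 1.601]
wrist_force: [1.2, -9.5, -0.4]
opening: -0.0001
finger_force: 5.0
```

Emit:
carry_out(
  plan=[0,0,0,0.03,0,0,0,0,0,0,0.06,0,0,0,0,0,0,0.09,0,0,0,0,0,0,0.12,0,0,0],
)

```text
clock: 12.95
tool_pos: [0.585, -0.1794, 0.0679]
orientation: [3.14, 0.009, 1.602]
wrist_force: [1.5, -9.5, -1.3]
opening: -0.0
finger_force: 5.6
```

Emit:
carry_out(
  plan=[0,0,0,0.03,0,0,0,0,0,0,0.06,0,0,0,0,0,0,0.09,0,0,0,0,0,0,0.12,0,0,0],
)

```text
clock: 13.35
tool_pos: [0.5848, -0.1751, 0.0679]
orientation: [3.14, 0.011, 1.6]
wrist_force: [0.8, -11.5, -1.7]
opening: 0.0002
finger_force: 6.0
```

Emit:
carry_out(
  plan=[0,0,0,0.03,0,0,0,0,0,0,0.06,0,0,0,0,0,0,0.09,0,0,0,0,0,0,0.12,0,0,0],
)

```text
clock: 13.75
tool_pos: [0.5846, -0.1692, 0.068]
orientation: [3.14, 0.012, 1.6]
wrist_force: [1.8, -12.8, -1.6]
opening: -0.0003
finger_force: 6.1
```

Run:
```python
from h import *
t=shot("top"); s=shot("scene")
a=cv2.resize(t["frame"][150:210,220:400],(720,240),interpolation=cv2.INTER_CUBIC)
b=cv2.resize(s["frame"][150:270,290:400],(330,360),interpolation=cv2.INTER_CUBIC)
b=np.hstack([b,np.zeros((360,390,3),np.uint8)])
cv2.imwrite("pics/m6.png",cv2.cvtColor(np.vstack([a,b]),cv2.COLOR_RGB2BGR))
print(observe()["wrist_force"],observe()["finger_force"])
```

```text
[  1.54783771 -11.26308546  -1.78361561] 5.699517801403999
```

View pics/m6.png

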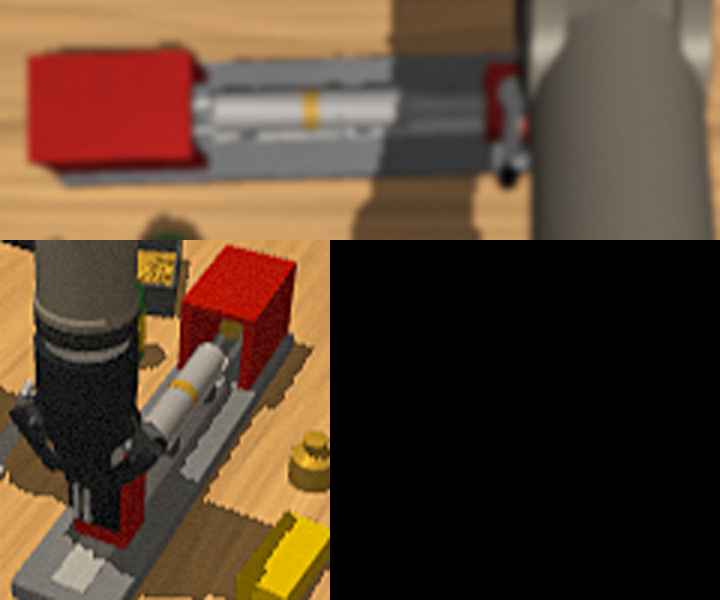

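The shaft has been picked up: drag is about 2 N, and it sits straight with its front just before the hood. I'll keep advancing.

Emit:
carry_out(
  plan=[0,0,0,0.04,0,0,0,0,0,0,0.08,0,0,0,0,0,0,0.12,0,0,0,0,0,0,0.16,0,0,0,0,0,0,0.2,0,0,0,0,0,0,0.24,0,0,0,0,0,0,0.28,0,0,0],
)

```text
clock: 14.55
tool_pos: [0.5841, -0.1555, 0.0679]
orientation: [3.141, 0.012, 1.6]
wrist_force: [1.4, -11.8, -0.3]
opening: -0.0004
finger_force: 6.2
```

Emit:
carry_out(
  plan=[0,0,0,0.04,0,0,0,0,0,0,0.08,0,0,0,0,0,0,0.12,0,0,0,0,0,0,0.16,0,0,0,0,0,0,0.2,0,0,0],
)

```text
clock: 15.05
tool_pos: [0.5837, -0.1456, 0.0679]
orientation: [3.141, 0.012, 1.6]
wrist_force: [0.6, -12.5, -1.1]
opening: -0.0
finger_force: 6.3
```

Emit:
carry_out(
  plan=[0,0,0,0.03,0,0,0,0,0,0,0.06,0,0,0,0,0,0,0.08,0,0,0],
)

```text
clock: 15.35
tool_pos: [0.5836, -0.1414, 0.068]
orientation: [3.141, 0.012, 1.6]
wrist_force: [0.9, -12.4, 0.3]
opening: -0.0003
finger_force: 6.2
```

Emit:
carry_out(
  plan=[0,0,0,0.02,0,0,0,0,0,0,0.04,0,0,0,0,0,0,0.06,0,0,0],
)

```text
clock: 15.65
tool_pos: [0.5834, -0.1386, 0.0679]
orientation: [3.141, 0.012, 1.6]
wrist_force: [1.3, -12.2, -0.0]
opening: 0.0003
finger_force: 6.2
```

Emit:
carry_out(
  plan=[0,0,0,0.02,0,0,0,0,0,0,0.04,0,0,0,0,0,0,0.06,0,0,0],
)

```text
clock: 15.95
tool_pos: [0.5833, -0.1355, 0.0679]
orientation: [3.141, 0.012, 1.6]
wrist_force: [1.1, -12.5, 0.1]
opening: -0.0001
finger_force: 6.2
```

Emit:
carry_out(
  plan=[0,0,0,0.02,0,0,0,0,0,0,0.04,0,0,0,0,0,0,0.06,0,0,0],
)

```text
clock: 16.25
tool_pos: [0.5832, -0.1326, 0.0679]
orientation: [3.141, 0.012, 1.6]
wrist_force: [1.2, -12.6, -0.8]
opening: 0.0005
finger_force: 6.3
```

Emit:
carry_out(
  plan=[0,0,0,0.02,0,0,0,0,0,0,0.04,0,0,0,0,0,0,0.06,0,0,0],
)

```text
clock: 16.55
tool_pos: [0.5831, -0.1296, 0.0679]
orientation: [3.141, 0.012, 1.6]
wrist_force: [1.3, -12.0, 0.0]
opening: 0.0001
finger_force: 6.3
```

Emit:
carry_out(
  plan=[0,0,0,0.02,0,0,0,0,0,0,0.04,0,0,0,0,0,0,0.06,0,0,0],
)

```text
clock: 16.85
tool_pos: [0.583, -0.1265, 0.0679]
orientation: [3.141, 0.012, 1.6]
wrist_force: [1.4, -12.5, 0.6]
opening: -0.0002
finger_force: 6.3
```

Emit:
carry_out(
  plan=[0,0,0,0.02,0,0,0,0,0,0,0.04,0,0,0,0,0,0,0.06,0,0,0],
)

```text
clock: 17.15
tool_pos: [0.5829, -0.1236, 0.0679]
orientation: [3.141, 0.012, 1.6]
wrist_force: [0.9, -12.4, 0.4]
opening: 0.0
finger_force: 6.3
```

Emit:
carry_out(
  plan=[0,0,0,0.02,0,0,0,0,0,0,0.04,0,0,0,0,0,0,0.06,0,0,0],
)

```text
clock: 17.45
tool_pos: [0.5828, -0.1205, 0.0679]
orientation: [3.141, 0.012, 1.6]
wrist_force: [0.8, -12.5, 0.7]
opening: 0.0001
finger_force: 6.3
```

Emit:
carry_out(
  plan=[0,0,0,0.02,0,0,0,0,0,0,0.04,0,0,0,0,0,0,0.06,0,0,0],
)

```text
clock: 17.75
tool_pos: [0.5827, -0.12, 0.068]
orientation: [3.141, 0.015, 1.599]
wrist_force: [1.2, -15.9, -0.1]
opening: 0.0002
finger_force: 8.1
```

Emit:
carry_out(
  plan=[0,0,0,0.02,0,0,0,0,0,0,0.04,0,0,0,0,0,0,0.06,0,0,0],
)

```text
clock: 18.05
tool_pos: [0.5827, -0.1187, 0.068]
orientation: [3.141, 0.017, 1.597]
wrist_force: [0.3, -17.3, 0.1]
opening: 0.0001
finger_force: 8.7
```

Emit:
carry_out(
  plan=[0,0,0,0.02,0,0,0,0,0,0,0.04,0,0,0,0,0,0,0.06,0,0,0],
)

```text
clock: 18.35
tool_pos: [0.5826, -0.1163, 0.068]
orientation: [3.141, 0.018, 1.597]
wrist_force: [0.7, -18.3, -0.5]
opening: 0.0002
finger_force: 9.1
```

Seat met at y ≈ −0.120, now about 3.7 mm in. I'll go about 2.3 mm more.

Emit:
carry_out(
  plan=[0,0,0,0.02,0,0,0,0,0,0,0.04,0,0,0,0,0,0,0.06,0,0,0,0,0,0,0.06,0,0,0],
)

```text
clock: 18.75
tool_pos: [0.5825, -0.1137, 0.068]
orientation: [3.141, 0.018, 1.597]
wrist_force: [1.3, -17.8, -0.1]
opening: -0.0001
finger_force: 9.2
```

Emit:
carry_out(
  plan=[0,0,0,-0.2,0,0,0,0,0,0,-0.4,0,0,0,0,0,0,-0.6,0,0,0,0,0,0,-0.8,0,0,0,0,0,0,-1.0,0,0,0,0,0,0,-1.2,0,-0.5,0,0,0,0,-1.4,0,-1.2,0,0,0,0,-1.5,0,-1.9,0,0,0,0,-1.5,0,-2.3,0,0,0,0,-1.5,0,-2.4,0,0,0,0,-1.5,0,-2.4,0],
)

```text
clock: 19.85
tool_pos: [0.5854, -0.1733, 0.1882]
orientation: [3.141, 0.0, 1.607]
wrist_force: [0.4, 0.2, 0.1]
opening: 0.0001
finger_force: 0.0
```

Run:
```python
from h import *
import pickle
c=shot("wrist"); pickle.dump(c,open("c7.pkl","wb"))
g=cv2.cvtColor(c["frame"],cv2.COLOR_RGB2HSV)
P=np.array([.5844,-.0767]);
print("exp pivot",proj(c,np.r_[P,.11]),"exp knob",proj(c,[.5253,-.070,.131]))
red=((g[...,1]>150)&((g[...,0]<8)|(g[...,0]>172))).astype(np.uint8)
n,l,st,ce=cv2.connectedComponentsWithStats(red)
print([ (st[i].tolist(),ce[i].round(1)) for i in range(1,n) if st[i][4]>300])
u,v=proj(c,[.5253,-.070,.125]).astype(int)
m=(g[...,2]<45).astype(np.uint8); n,l,st,ce=cv2.connectedComponentsWithStats(m)
print([ (st[i].tolist(),ce[i].round(1)) for i in range(1,n) if st[i][4]>100 and abs(ce[i]-[u,v]).max()<60])
move([.586,-.13,.18],1.609)
print(bot.__dict__.keys() if hasattr(bot,"__dict__") else "")
```

```text
exp pivot [321.15830144  59.41256604] exp knob [209.55642914  38.88590611]
[([279, 30, 79, 67, 3353], array([321.9,  63.3]))]
[([192, 29, 39, 34, 1016], array([211.1,  46.1]))]
t 19.9 pos [ 0.5845 -0.1732  0.1868] rpy [-3.140e+00 -1.000e-03  1.608e+00] F [-0.16  0.03 -0.86] open -0.0003
turn [-0.011 -0.005 -0.011] shift [0.862 0.061 0.136]
dict_keys([])
```

```bash
cat >> h.py <<'E'
P=np.array([.5844,-.0767]); EX=np.array([-.038,.9993]); EY=np.array([-.9993,-.038])
def lev(th,d,z): return np.r_[P+.06*(np.cos(th)*EY+np.sin(th)*EX)-d*(np.cos(th)*EX-np.sin(th)*EY),z],1.609-th
E
python3 - <<'E'
from h import *
for z in(.18,.115): print(lev(.15,.045,z)); move(*lev(.15,.045,z))
E
```

```text
(array([ 0.51974533, -0.11471348,  0.18      ]), 1.459)
t 19.9 pos [ 0.5845 -0.1732  0.1868] rpy [-3.140e+00 -1.000e-03  1.608e+00] F [-0.16  0.03 -0.86] open -0.0003
turn [-0.011 -0.004  1.064] shift [ 1.216 -1.252  0.138]
(array([ 0.51974533, -0.11471348,  0.115     ]), 1.459)
t 19.9 pos [ 0.5845 -0.1732  0.1868] rpy [-3.140e+00 -1.000e-03  1.608e+00] F [-0.16  0.03 -0.86] open -0.0003
turn [-0.011 -0.004  1.064] shift [ 1.215 -1.25   1.438]
```

Emit:
carry_out(
  plan=[0,0,0.3,0.2,-0.5,0,0,0,0,0.7,0.6,-1.0,0,0,0,0,1.06,1.0,-1.25,0,0,0,0,1.06,1.22,-1.25,0,0,0,0,1.06,1.22,-1.25,0.3,0,0,0,1.06,1.22,-1.25,0.8,0,0,0,1.06,1.22,-1.25,1.2,0,0,0,1.06,1.22,-1.25,1.44,0,0,0,1.06,1.22,-1.25,1.44,0,0,0,1.06,1.22,-1.25,1.44,0],
)

```text
clock: 20.9
tool_pos: [0.5209, -0.1147, 0.1157]
orientation: [3.142, -0.0, 1.459]
wrist_force: [0.7, 0.1, -0.5]
opening: 0.0
finger_force: 0.0
```

Run:
```python
from h import *
for th,d in [(.15,.035),(.15,.022),(.3,.022),(.45,.022),(.6,.022),(.75,.022),(.9,.022)]: print(th,d);move(*lev(th,d,.115))
```

```text
0.15 0.035
t 20.9 pos [ 0.5209 -0.1147  0.1157] rpy [ 3.142 -0.     1.459] F [ 0.69  0.07 -0.5 ] open 0.0
turn [ 0.001 -0.003  0.003] shift [ 0.198 -0.022  0.015]
0.15 0.022
t 20.9 pos [ 0.5209 -0.1147  0.1157] rpy [ 3.142 -0.     1.459] F [ 0.69  0.07 -0.5 ] open 0.0
turn [ 0.001 -0.003  0.003] shift [ 0.458 -0.022  0.015]
0.3 0.022
t 20.9 pos [ 0.5209 -0.1147  0.1157] rpy [ 3.142 -0.     1.459] F [ 0.69  0.07 -0.5 ] open 0.0
turn [ 0.    -0.003  1.077] shift [ 0.642 -0.074  0.015]
0.45 0.022
t 20.9 pos [ 0.5209 -0.1147  0.1157] rpy [ 3.142 -0.     1.459] F [ 0.69  0.07 -0.5 ] open 0.0
turn [ 0.    -0.003  2.152] shift [ 0.833 -0.098  0.015]
0.6 0.022
t 20.9 pos [ 0.5209 -0.1147  0.1157] rpy [ 3.142 -0.     1.459] F [ 0.69  0.07 -0.5 ] open 0.0
turn [ 0.000e+00 -3.000e-03  3.226e+00] shift [ 1.024 -0.094  0.015]
0.75 0.022
t 20.9 pos [ 0.5209 -0.1147  0.1157] rpy [ 3.142 -0.     1.459] F [ 0.69  0.07 -0.5 ] open 0.0
turn [-0.0e+00 -3.0e-03  4.3e+00] shift [ 1.213 -0.06   0.015]
0.9 0.022
t 20.9 pos [ 0.5209 -0.1147  0.1157] rpy [ 3.142 -0.     1.459] F [ 0.69  0.07 -0.5 ] open 0.0
turn [-0.000e+00 -3.000e-03  5.375e+00] shift [1.394e+00 1.000e-03 1.500e-02]
```

Emit:
carry_out(
  plan=[0,0,0,0.2,-0.02,0,0,0,0,0,0.35,-0.02,0,0,0,0,0,0.46,-0.02,0,0,0,0,1.08,0.64,-0.07,0,0,0,0,2.15,0.83,-0.1,0,0,0,0,3.23,1.02,-0.1,0,0,0,0,3.23,1.02,-0.1,0,0],
)

```text
clock: 21.6
tool_pos: [0.5216, -0.0616, 0.1165]
orientation: [3.141, -0.001, 1.011]
wrist_force: [0.1, -0.6, 0.6]
opening: 0.0002
finger_force: 0.0
```

Run:
```python
from h import *
for th in (.75,.9,1.05,1.2,1.3,1.42): print(th);move(*lev(th,.022,.115))
```

```text
0.75
t 21.6 pos [ 0.5216 -0.0616  0.1165] rpy [ 3.141e+00 -1.000e-03  1.011e+00] F [ 0.11 -0.61  0.65] open 0.0002
turn [ 0.007 -0.007  1.091] shift [ 0.158 -0.028  0.029]
0.9
t 21.6 pos [ 0.5216 -0.0616  0.1165] rpy [ 3.141e+00 -1.000e-03  1.011e+00] F [ 0.11 -0.61  0.65] open 0.0002
turn [ 0.007 -0.008  2.165] shift [ 0.348 -0.052  0.03 ]
1.05
t 21.6 pos [ 0.5216 -0.0616  0.1165] rpy [ 3.141e+00 -1.000e-03  1.011e+00] F [ 0.11 -0.61  0.65] open 0.0002
turn [ 0.006 -0.008  3.239] shift [ 0.539 -0.047  0.03 ]
1.2
t 21.6 pos [ 0.5216 -0.0616  0.1165] rpy [ 3.141e+00 -1.000e-03  1.011e+00] F [ 0.11 -0.61  0.65] open 0.0002
turn [ 0.005 -0.009  4.314] shift [ 0.728 -0.013  0.03 ]
1.3
t 21.6 pos [ 0.5216 -0.0616  0.1165] rpy [ 3.141e+00 -1.000e-03  1.011e+00] F [ 0.11 -0.61  0.65] open 0.0002
turn [ 5.00e-03 -9.00e-03  5.03e+00] shift [0.85  0.025 0.03 ]
1.42
t 21.6 pos [ 0.5216 -0.0616  0.1165] rpy [ 3.141e+00 -1.000e-03  1.011e+00] F [ 0.11 -0.61  0.65] open 0.0002
turn [ 5.000e-03 -9.000e-03  5.889e+00] shift [0.99  0.086 0.03 ]
```

Emit:
carry_out(
  plan=[0,0,0.7,0.1,-0.02,0.02,0,0,0,1.4,0.22,-0.04,0.02,0,0,0,2.16,0.35,-0.05,0.02,0,0,0,2.7,0.45,-0.05,0.02,0,0,0,3.24,0.54,-0.05,0.02,0,0,0,3.8,0.63,-0.03,0.02,0,0,0,4.3,0.73,-0.01,0.02,0],
)

```text
clock: 22.3
tool_pos: [0.5396, -0.0326, 0.1149]
orientation: [-3.141, 0.001, 0.408]
wrist_force: [-2.4, -1.4, -0.4]
opening: -0.0002
finger_force: 0.6
```

Run:
```python
from h import *
import pickle
c=shot("wrist"); pickle.dump(c,open("c8.pkl","wb"))
g=cv2.cvtColor(c["frame"],cv2.COLOR_RGB2HSV)
for th in (.6,.9,1.1,1.2,1.3):
    k=P+.06*(np.cos(th)*EY+np.sin(th)*EX); q=proj(c,np.r_[k,.131]); 
    u,v=q.astype(int); print(th,q.round(),g[max(v-2,0):v+3,u-2:u+3,2].mean() if 0<=v<400 and 0<=u<640 else None)
m=(g[...,2]<45).astype(np.uint8); n,l,st,ce=cv2.connectedComponentsWithStats(m)
print([(st[i].tolist(),ce[i].round()) for i in range(1,n) if st[i][4]>150])
for th in (1.3,1.42,1.45): print(th);move(*lev(th,.022,.115))
```

```text
0.6 [338. 311.] 31.88
0.9 [320. 279.] 45.24
1.1 [314. 254.] 46.84
1.2 [313. 240.] 58.6
1.3 [314. 227.] 72.32
[([0, 153, 19, 76, 723], array([  6., 199.])), ([122, 238, 427, 162, 27826], array([318., 358.])), ([609, 375, 31, 25, 601], array([626., 389.]))]
1.3
t 22.35 pos [ 0.5405 -0.0317  0.1149] rpy [-3.141 -0.     0.407] F [ 0.05 -0.6  -0.64] open 0.0001
turn [-0.001 -0.001  0.705] shift [ 0.131 -0.063 -0.002]
1.42
t 22.35 pos [ 0.5405 -0.0317  0.1149] rpy [-3.141 -0.     0.407] F [ 0.05 -0.6  -0.64] open 0.0001
turn [-1.000e-03 -1.000e-03  1.564e+00] shift [ 0.281 -0.092 -0.002]
1.45
t 22.35 pos [ 0.5405 -0.0317  0.1149] rpy [-3.141 -0.     0.407] F [ 0.05 -0.6  -0.64] open 0.0001
turn [-1.000e-03 -1.000e-03  1.779e+00] shift [ 0.319 -0.097 -0.002]
```

Emit:
carry_out(
  plan=[0,0,0.4,0.07,-0.04,0,0,0,0,0.8,0.14,-0.06,0,0,0,0,1.2,0.21,-0.08,0,0,0,0,1.56,0.28,-0.09,0,0,0,0,1.56,0.28,-0.09,0,0,0,0,1.56,0.28,-0.09,0,0],
)

```text
clock: 22.95
tool_pos: [0.5513, -0.0227, 0.1148]
orientation: [-3.141, -0.0, 0.193]
wrist_force: [-0.4, -0.1, 0.1]
opening: 0.0001
finger_force: 0.0
```

Run:
```python
from h import *
for th in (1.42,1.5): print(th);move(*lev(th,.022,.115))
```

```text
1.42
t 22.95 pos [ 0.5513 -0.0227  0.1148] rpy [-3.141 -0.     0.193] F [-0.41 -0.1   0.09] open 0.0001
turn [-0.001 -0.002  0.028] shift [ 0.008 -0.015 -0.003]
1.5
t 22.95 pos [ 0.5513 -0.0227  0.1148] rpy [-3.141 -0.     0.193] F [-0.41 -0.1   0.09] open 0.0001
turn [-0.001 -0.002  0.601] shift [ 0.105 -0.046 -0.003]
```

Emit:
carry_out(
  plan=[0,0,0,-0.3,0,0,0,0,0,0,-0.7,0,0,0,0,0,0,-1.0,0,-0.3,0,0,0,0,-1.3,0,-1,0,0,0,0,-1.8,0,-1.7,0,0,0,0,-2.4,0,-2.2,0,0,0,0,-3.0,0,-2.4,0,0,0,0,-3.2,0,-2.4,0,0,0,0,-3.2,0,-2.4,0],
)

```text
clock: 23.85
tool_pos: [0.3933, -0.0533, 0.2349]
orientation: [3.141, -0.001, 0.19]
wrist_force: [-0.8, 0.5, -0.5]
opening: -0.0001
finger_force: 0.0
```

Run:
```python
from h import *
import pickle
t=shot("top");s=shot("scene"); pickle.dump((t,s),open("c9.pkl","wb"))
for nm,c in(("top",t),("scene",s)):
    g=cv2.cvtColor(c["frame"],cv2.COLOR_RGB2HSV)
    for th in (.15,.6,1.0,1.2,1.3,1.4,1.5):
        k=P+.06*(np.cos(th)*EY+np.sin(th)*EX); q=proj(c,np.r_[k,.127]).round().astype(int); print(nm,th,q,g[q[1]-1:q[1]+2,q[0]-1:q[0]+2,2].mean().round())
    k=P+.06*EX;q=proj(c,np.r_[k,.123]).astype(int);b=(g[q[1]-20:q[1]+21,q[0]-20:q[0]+21,2]<42).astype(np.uint8)
    n,l,st,ce=cv2.connectedComponentsWithStats(b)
    print([(st[i].tolist(),(ce[i]+q-20).round(1)) for i in range(1,n) if st[i][4]>8])
    # brass band
    m=(g[...,0]>15)&(g[...,0]<28)&(g[...,1]>150); B=[.5775,.062]
    q=proj(c,[.5773,.061,.072]).astype(int); w=np.argwhere(m[q[1]-12:q[1]+13,q[0]-14:q[0]+15]); print("band near",q,len(w),w.mean(0)[::-1]+q-[14,12] if len(w) else 0)
cv2.imwrite("pics/z.png",0*t["frame"][:2])
print(observe()["tool_pos"],observe()["wrist_force"],observe()["clock"])
```

```text
top 0.15 [325 194] 151.0
top 0.6 [316 191] 114.0
top 1.0 [310 185] 123.0
top 1.2 [307 181] 119.0
top 1.3 [307 179] 49.0
top 1.4 [306 177] 28.0
top 1.5 [306 174] 54.0
[([20, 22, 4, 5, 18], array([306.6, 176.8]))]
band near [279 177] 17 [277.52941176 177.23529412]
scene 0.15 [318 191] 100.0
scene 0.6 [325 187] 104.0
scene 1.0 [334 186] 121.0
scene 1.2 [339 186] 76.0
scene 1.3 [341 186] 28.0
scene 1.4 [343 186] 38.0
scene 1.5 [346 187] 178.0
[([12, 3, 9, 4, 17], array([343.4, 173. ])), ([13, 17, 5, 12, 49], array([342.1, 190. ])), ([31, 31, 4, 5, 10], array([359.9, 201.4]))]
band near [357 187] 66 [351.45454545 185.46969697]
[ 0.39457755 -0.05265458  0.23423208] [-0.29386208 -0.76946436  0.20004269] 23.95
```

```bash
python3 -c "
from rig import bot
print(bot.sign_off())"
```

```text
the job is handed in; nothing more can be done
None
```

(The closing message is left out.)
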